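# Nudge a drill-jig plate onto its locating pins

### The job

The aluminium drill-jig plate has been left lying crooked and tilted on top of the two locating pins of the drilling fixture. Push it sideways with the fingers until both of its holes drop over the two pins and it lies flat on the bed; the fence along the fixture's far side is there to square it against. Do not pick the plate up or tip it, leave everything else on the bench where it is, and finish clear of everything.

Things in the scene. Friction and masses are not known exactly. Their poses are not given: they have to be found in the camera images.
- fixture: Drilling fixture fixed to the bench: dark steel bed 230 (x) x 300 (y) x 20 mm thick. Origin: centre of its underside, on the bench; bed surface at z +20 mm. A grey fence bar stands along its far side: face towards -x at x +80 mm, y -135 to +135 mm, top at z +50 mm. When seated, the plate's origin is at (+10, +20, +20) mm here and its axes are parallel to the fixture's.
- jig_plate: Loose aluminium plate 140 (x) x 180 (y) x 8 mm, 0.4 to 0.7 kg, with two holes; three small flush drill bushings in a row at y -40 mm are not for the pins. Origin: centre of the underside. At the start it is 20 to 50 mm short of its place in the fixture's y, 12 to 24 mm off in x, turned up to 0.1 rad; its -y edge rests on the bed, its +y part is propped on the pin tops (tilt about 0.07 rad).
- hole_near (a point): Centre, at the plate's underside, of the plain round 14 mm through-hole at (-32, +25) mm in the plate. With the plate's +x edge flat against the fence both holes are in line with the pins; pushed on its -y edge (2 to 6 N) the plate then slides in the fixture's +y, drops flat when the holes come over the pins, and the pins stop it.
- hole_far (a point): Centre, at the plate's underside, of the other 14 mm through-hole, at (+32, +25) mm in the plate.
- pin_near (a point): Centre of the top of the steel pin at (-22, +45) mm on the fixture, the one farther from the fence; it belongs in hole_near. Both pins are 10 mm in diameter and stand 10 mm above the bed; the top 2.5 mm is a cone narrowing to 6 mm.
- pin_far (a point): Centre of the top of the like pin at (+42, +45) mm, nearer to the fence; it belongs in hole_far.
- spare_pin: Bystander: loose upright steel pin, 14 mm in diameter, 45 mm high, standing on the +y end of the fixture's bed. Origin: centre of its foot.
- bushing: Bystander: loose brass ring, 24 mm outside, 16 mm high, lying on the +y end of the fixture's bed. Origin: centre of its underside.
- vee_block: Bystander: black vee block 50 x 70 x 47 mm high on the bench, just off the +y end of the fixture. Origin: centre of its underside.
- screwdriver: Bystander: red-handled screwdriver, 200 mm long, lying on the bench on the right. Origin: on its axis, at the underside.
- screw_jar: Bystander: white plastic jar 60 mm in diameter, 75 mm high, on the bench on the left. Origin: centre of its underside.
- hammer: Bystander: hammer with a wooden handle, 280 mm long, lying on the bench on the right. Origin: on its handle's line, at the underside.
- wood_offcut: Bystander: block of pale wood 100 x 60 x 30 mm on the bench on the left. Origin: centre of its underside.

How it is judged:
By the outcome, as a careful person would: the job done as asked, in the order asked, and still so for the second after the job is handed in, with the robot touching nothing.
It also fails if it takes over 42 s, if anything falls off the work surface, if the arm or the gripper's body presses on something with over 40 N, if the wrist force passes 120 N, or if a joint passes its speed limit or range.

### The arm

A 6-joint arm with a two-finger parallel gripper is mounted at the origin on the work surface. World frame = base frame: x ahead of the robot, y to its left, z up, the work surface at z = 0. Lengths are in m, angles in rad, forces in N, time in s.
With the tool pointing down it reaches from about 0.35 to 0.775 m from the base axis. Payload 7.3 kg.
Tool frame: the origin (TCP) lies at the very end of the fingers, on their centre line; the grasp point (between the pads) lies 19 mm behind it; z points along the fingers, y is the line along which they close (so a half turn about z gives the same grasp; the last joint's range is limited). The gripper opens to 92 mm and grips with 3 to 60 N. Pads are 19 mm wide; open, the fingers measure 130 mm over their backs; the gripper's body (75 mm by 190 mm) begins 47 mm behind the grasp point.
Start: joints at [1.009, 0.342, 1.524, -0, 1.275, -0.146], TCP at [0.212, 0.48, 0.227] pointing down, gripper open.
Joint ranges: [-2.53, 2.53], [-0.77, 2.02], [0.04, 2.7], [-1, 4.14], [0.28, 2.66], [-3.11, 3.11]. Speed limits (rad/s): [2.57, 2.57, 3.14, 3.14, 3.14, 3.14].

### API

Orientations are given as [roll, pitch, yaw] about the fixed x, y, z axes, in that order (R = Rz(yaw) Ry(pitch) Rx(roll)).
In Python, from cell import robot gives the robot as it stands. The module is installed in compiled form; this text tells all that it offers.
- The arm moves only by the tool arm_command, never from a script. Its argument "moves" is a list of rows, each a list of 3 entries, a list of its own where there are three numbers: the shift along the tool's x, y, z in m, then the turn, a rotation vector about the tool's x, y, z in rad, then the finger opening in m, from 0 to 0.0918. In form: [[[dx, dy, dz], [ax, ay, az], claw], ...]. A call has exactly 5 rows; each row is the pose to reach, as a shift and turn from the pose commanded when the call began, along the tool's axes at that moment; what a row does not reach only later rows make up. A row lasts 1/10 s, in which the tool goes at most 50 mm and 8.59 degrees, less where a joint would pass 70% of its speed; a pose out of reach is approached as far as the arm can. A call with a gripper value outside its range is refused whole. The fingers move at their own pace and stop on an object; "squeeze" is the grip in N (left out, the last holds). Time passes only in rows, so rows that repeat a pose let the fingers close, or fill a call up. It gives the time, the measured TCP pose, the force, the opening and the grip force at its end, in the units of the state.
- robot.observe(): the state, without advancing time (a new reading comes with each control period).
- robot.read_camera(name): name is "scene" or "top" or "wrist"; returns the picture (400x640x3 uint8, red, green, blue); there is no depth.
- robot.camera_model(name): a dict with "fx", "fy", "cx", "cy" (pixels), "k1" (the pictures are not rectified: a ray, as slopes to the right and down, at radius r is drawn at 1 + k1 r^2 times it, then the intrinsics apply), "R" (3x3) and "t" (3): a world point X has camera coordinates R X + t. Camera axes: x right, y down, z forward; pixel columns grow to the right and rows downward; lengths in m; the calibration is good to about 2 mm. A picture is of the moment at which its call begins: read the wrist's pose just before it. camera_model takes no time and is no camera call; for the wrist camera it gives the pose at the moment of the call.
- robot.hand_in(): hands the job in; it is judged then, once.
The state is a dict: "time": time; "qpos": joint angles; "qvel": joint speeds; "joint_efforts": joint torques, N m; "tool_pos": TCP position; "tool_rot": TCP orientation; "contact_force": force on the tool from outside, world axes, zero at the start; "torque": the same for the moment, N m; "opening": finger opening in m; "grip_force": force on a finger pad.
Only numpy, scipy, OpenCV 4.12 (cv2) and the standard library are available. Lean on these libraries where they do the work, as an engineer would, in place of code of your own. Each camera call takes 0.05 s, during which the arm holds its last target. There are 200 camera calls.

## Working session

There is one attempt and no reset: what is moved stays moved. The work goes in short steps, Python scripts to look and compute and a tool call to move; the robot and the scene stay as the last step left them, time stands still between calls to the robot, and variables do not carry over. Pictures are saved under pics/ and viewed, at most 10 in all, crops included, and the job is handed in when it is done.

Besides the shell and the picture viewer there is one more tool, called after ">>>" by a JSON object that holds its "api" and its "payload", one argument or row to a line. arm_command: Moves the arm, as the interface text tells. Its arguments: {"type":"object","properties":{"moves":{"type":"array"},"squeeze":{"type":"number"}},"required":["moves"]}

```bash
mkdir -p pics; cat > h.py <<'E'
import numpy as np, cv2
from cell import robot
def snap(name,fn,crop=None,scale=1):
    m=robot.camera_model(name); im=robot.read_camera(name)
    cv2.imwrite('pics/raw_'+fn,im[:,:,::-1])
    v=im[:,:,::-1]
    if crop: v=v[crop[1]:crop[3],crop[0]:crop[2]]
    if scale!=1: v=cv2.resize(v,None,fx=scale,fy=scale,interpolation=cv2.INTER_CUBIC)
    cv2.imwrite('pics/'+fn,v); return im,m
def K(m): return np.array([[m['fx'],0,m['cx']],[0,m['fy'],m['cy']],[0,0,1]]),np.array([m['k1'],0,0,0,0.])
def ray(m,px,z):
    k,d=K(m); n=cv2.undistortPoints(np.array(px,float).reshape(-1,1,2),k,d).reshape(-1,2)
    R=np.array(m['R']);t=np.array(m['t']);c=-R.T@t
    D=np.c_[n,np.ones(len(n))]@R
    return c+D*((z-c[2])/D[:,2])[:,None]
def proj(m,X):
    k,d=K(m); return cv2.projectPoints(np.array(X,float).reshape(-1,1,3),cv2.Rodrigues(np.array(m['R']))[0],np.array(m['t'],float),k,d)[0].reshape(-1,2)
E
python3 - <<'E'
from h import *
snap('top','top0.png'); snap('scene','scene0.png')
print(robot.observe()); print(robot.camera_model('top'),robot.camera_model('scene'))
E
```

```text
{'time': 0.1, 'qpos': array([ 1.00899142e+00,  3.42666314e-01,  1.52494709e+00, -1.12593899e-05,
        1.27540658e+00, -1.45995322e-01]), 'qvel': array([-0.00043633, -0.00221581, -0.00464353,  0.00068984, -0.00150246,
        0.00242426]), 'joint_efforts': array([ 2.02054965e-03, -4.32002950e+01, -2.44696480e+01,  7.20975478e-02,
        5.25530765e-02, -6.28480802e-05]), 'tool_pos': array([0.21184064, 0.47994981, 0.22609864]), 'tool_rot': array([-3.14017894e+00, -1.96991960e-04,  2.72578621e+00]), 'contact_force': array([ 0.43235441, -0.22711889, -0.65223685]), 'torque': array([ 0.00107508, -0.05060056, -0.00890376]), 'grip_force': 0.0, 'opening': 0.09204600117421614}
{'fx': 447.19197216588765, 'fy': 447.19197216588765, 'cx': 329.32599148231645, 'cy': 195.6008593032596, 'k1': -0.025490150200564124, 'R': array([[ 0.01943274, -0.99979224, -0.00615184],
       [-0.99086928, -0.0184375 , -0.13355948],
       [ 0.13341831,  0.0086911 , -0.99102171]]), 't': array([-5.84870136e-04,  5.02921314e-01,  1.42190979e+00])} {'fx': 393.63570588131125, 'fy': 393.63570588131125, 'cx': 318.7875648304407, 'cy': 201.79298558928824, 'k1': 0.004831145151916944, 'R': array([[-0.69181438,  0.72195474,  0.01319919],
       [ 0.45764516,  0.45253202, -0.76535984],
       [-0.55852822, -0.5234464 , -0.64346725]]), 't': array([ 0.35402442, -0.18547353,  1.50119212])}
```

View pics/top0.png

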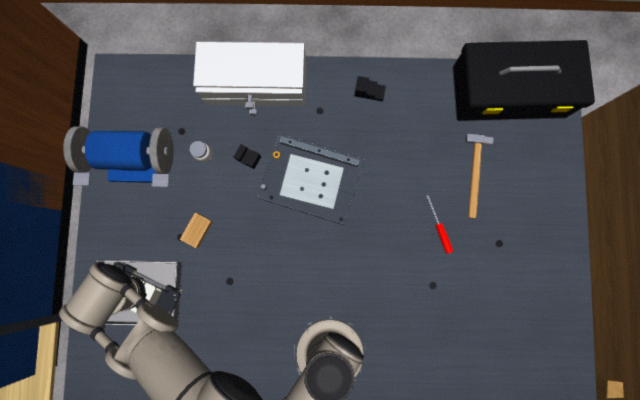

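View pics/scene0.png

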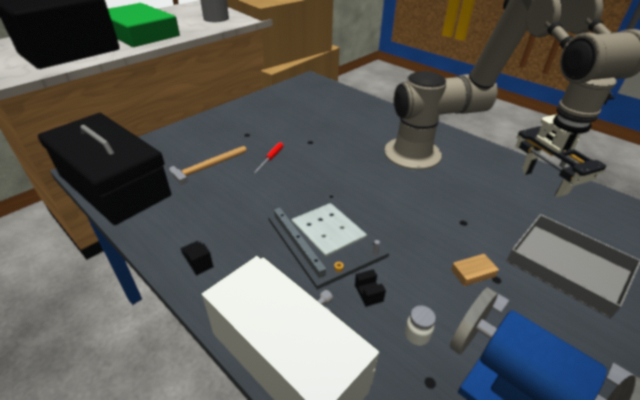

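The top view shows the fixture around (310,180), with the fence from (280,140) to (358,162), the plate around (312,181), and the bushing and spare pin on its left end. I'll zoom in and move the arm over for a wrist view.

```bash
python3 - <<'E'
from h import *
im=cv2.imread('pics/raw_top0.png'); v=cv2.resize(im[125:235,245:375],None,fx=5.4,fy=5.4,interpolation=cv2.INTER_CUBIC); cv2.imwrite('pics/topc.png',v)
m=robot.camera_model('top')
print(ray(m,[[280,140],[358,162],[312,181]],0.03))
w=robot.camera_model('wrist');print(w)
E
```

```text
[[ 0.68673673  0.17656309  0.03      ]
 [ 0.6168446  -0.08332053  0.03      ]
 [ 0.55058626  0.06675465  0.03      ]]
{'fx': 356.94012882646894, 'fy': 356.94012882646894, 'cx': 326.61944050289804, 'cy': 199.5016863109168, 'k1': -0.07586837999977966, 'R': array([[ 0.40419216,  0.91467313, -0.00133093],
       [ 0.8736675 , -0.38564024,  0.29662554],
       [ 0.27080215, -0.12105651, -0.95499294]]), 't': array([-0.52378014, -0.03661625,  0.39132217])}
```

View pics/topc.png

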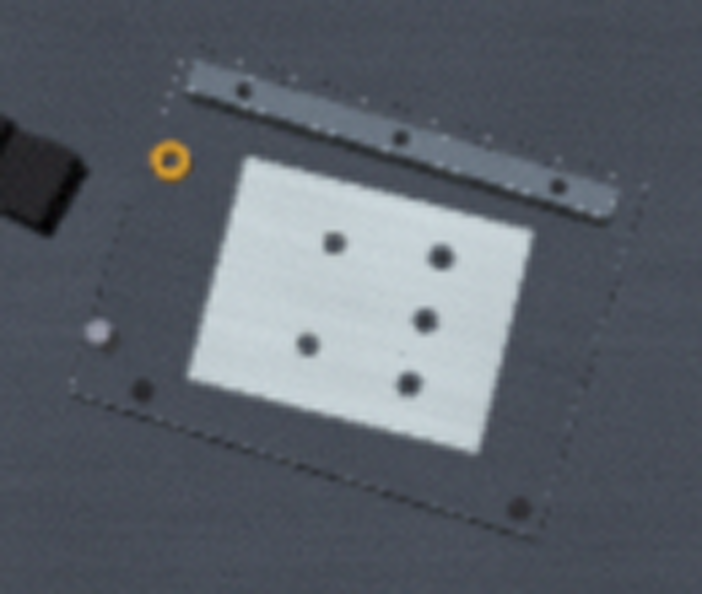

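```bash
cat > fit.py <<'E'
from h import *
from scipy.optimize import least_squares
from scipy.spatial.transform import Rotation as Ro
def fix2w(p,X):
    return Ro.from_euler('z',p[2]).apply(np.array(X,float))+[p[0],p[1],0]
def plate2w(q,X): # x,y,z,yaw,tilt about plate x
    return Ro.from_euler('xz',[q[4],q[3]]).apply(np.array(X,float))+q[:3]
E
python3 - <<'E'
from fit import *
m=robot.camera_model('top'); c=lambda a:np.array(a)/5.4+[245,125]-0.4
F=[[-.115,-.15,.02],[-.115,.15,.02],[.115,-.15,.02],[.08,.135,.05],[.08,-.135,.05]]
f=c([[540,535],[72,387],[645,185],[188,91],[606,214]])
s=least_squares(lambda p:(proj(m,fix2w(p,F))-f).ravel(),[.57,.05,.26]);p=s.x;print(p,s.fun.round(2))
P=[[-.07,-.09,.008],[-.07,.09,.008],[.07,-.09,.008],[.07,.09,.008],[-.032,.025,.008],[.032,.025,.008],[-.035,-.04,.008],[0,-.04,.008],[.035,-.04,.008]]
g=c([[480,455],[187,379],[534,231],[245,156],[308,345],[334,243],[409,384],[425,320],[441,257]])
# tilt fixed .07 ; -y bottom edge on bed
def full(q): return np.r_[q[:2],.02+.09*np.sin(.07),q[2],.07]
s=least_squares(lambda q:(proj(m,plate2w(full(q),P))-g).ravel(),[.55,.067,.26]);q=s.x;print(q,s.fun.round(2))
d=Ro.from_euler('z',-p[2]).apply(np.r_[q[:2]-p[:2],0]);print('plate in fixture',d,'yaw',q[2]-p[2])
E
```

```text
[ 0.56442052  0.07032763 -0.28236308] [-0.24  0.35 -0.78  0.69  0.59 -0.9  -0.55 -0.69  0.96  0.47]
[ 0.55014204  0.0686273  -0.22364179] [-0.43 -0.47  0.09 -0.03 -0.25 -0.02  0.23  0.26  0.04 -0.03  0.08  0.11
  0.45 -1.45  0.08  0.11 -0.29  1.56]
plate in fixture [-0.0132393  -0.00561136  0.        ] yaw 0.05872129147675967
```

```bash
cat >> fit.py <<'E'
FX=np.array([0.56442,0.07033,-0.28236])
def state(): 
    o=robot.observe(); a=Ro.from_euler('z',-FX[2])
    f=a.apply(np.r_[np.array(o['tool_pos'])-[FX[0],FX[1],0]])
    print('t',round(o['time'],2),'fix',f.round(4),'rot',np.round(o['tool_rot'],4),'F fix',a.apply(o['contact_force']).round(2),'op',o['opening'],'q',o['qpos'].round(2))
    return o
def goal(x,y,z,rel): # fixture coords, rel yaw of tool x w.r.t. fixture x
    o=state(); R=Ro.from_euler('xyz',o['tool_rot']); G=Ro.from_euler('xyz',[np.pi,0,FX[2]+rel])
    d=R.inv().apply(fix2w(FX,[[x,y,z]])[0]-o['tool_pos']); print('shift',d.round(4),'rotvec',(R.inv()*G).as_rotvec().round(4))
E
python3 -c "
from fit import *
goal(-.13,-.006,.12,np.pi)"
```

```text
t 0.1 fix [-0.4527  0.2952  0.2261] rot [-3.1402e+00 -2.0000e-04  2.7258e+00] F fix [ 0.48 -0.1  -0.65] op 0.09204600117421614 q [ 1.01  0.34  1.52 -0.    1.28 -0.15]
shift [-0.36   -0.2554  0.1064] rotvec [-0.0014 -0.0003 -0.1334]
```

>>> {"api": "arm_command", "payload": {
  "moves": [
    [[-0.02, -0.014, 0.0], [0, 0, -0.013], 0.0918],
    [[-0.055, -0.039, 0.005], [0, 0, -0.027], 0.0918],
    [[-0.09, -0.064, 0.015], [0, 0, -0.04], 0.0918],
    [[-0.125, -0.089, 0.02], [0, 0, -0.054], 0.0918],
    [[-0.16, -0.114, 0.03], [0, 0, -0.067], 0.0918]
  ]
}}

```text
time: 0.6
tool_pos: [0.3129, 0.31, 0.1966]
tool_rot: [3.141, 0.0, 2.794]
contact_force: [0.2, 0.5, -0.3]
opening: 0.0918
grip_force: 0.0
```

>>> {"api": "arm_command", "payload": {
  "moves": [
    [[-0.035, -0.025, 0.01], [0, 0, -0.013], 0.0918],
    [[-0.075, -0.053, 0.02], [0, 0, -0.027], 0.0918],
    [[-0.115, -0.081, 0.035], [0, 0, -0.04], 0.0918],
    [[-0.15, -0.106, 0.05], [0, 0, -0.054], 0.0918],
    [[-0.175, -0.124, 0.06], [0, 0, -0.066], 0.0918]
  ]
}}

```text
time: 1.1
tool_pos: [0.4353, 0.1326, 0.1356]
tool_rot: [-3.141, -0.001, 2.858]
contact_force: [-0.1, 0.6, 0.5]
opening: 0.0919
grip_force: 0.0
```

```bash
python3 -c "
from fit import *
goal(-.125,-.006,.024,np.pi)
snap('wrist','w1.png')"
```

```text
t 1.1 fix [-0.1414  0.0238  0.1356] rot [-3.1410e+00 -8.0000e-04  2.8576e+00] F fix [-0.32  0.56  0.52] op 0.0919254023210076 q [ 0.13  0.32  1.84 -0.    0.98 -1.16]
shift [-0.0165 -0.0297  0.1116] rotvec [-0.0006 -0.0008 -0.0016]
```

View pics/w1.png

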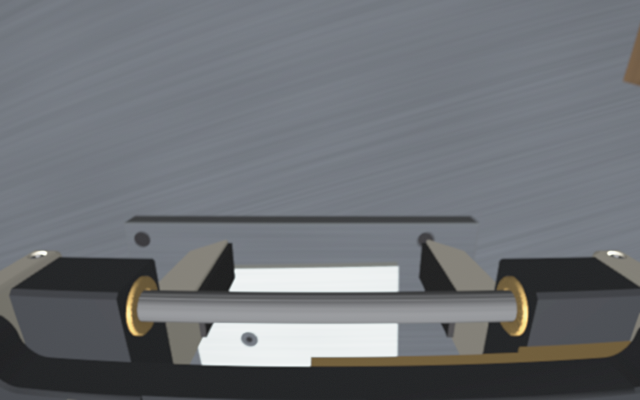

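The wrist view shows the bed's -x edge level at row 218, from col 128 to 477, so the yaw is right. The plate is behind the fingers.

```bash
python3 -c "
from fit import *
m=robot.camera_model('wrist')
W=ray(m,[[128,221],[300,221],[477,221]],.02);print(Ro.from_euler('z',-FX[2]).apply(W-[FX[0],FX[1],0]))"
```

```text
[[-0.11694233 -0.14504617  0.02      ]
 [-0.11718594 -0.00058062  0.02      ]
 [-0.11670627  0.14518263  0.02      ]]
```

>>> {"api": "arm_command", "payload": {
  "moves": [
    [[0.002, -0.006, 0.02], [0, 0, 0], 0.0918],
    [[0.002, -0.02, 0.045], [0, 0, 0], 0.0918],
    [[0.002, -0.03, 0.065], [0, 0, 0], 0.0918],
    [[0.002, -0.03, 0.085], [0, 0, 0], 0.0918],
    [[0.002, -0.03, 0.09], [0, 0, 0], 0.0918]
  ]
}}

```text
time: 1.65
tool_pos: [0.4227, 0.1066, 0.0451]
tool_rot: [-3.14, -0.004, 2.858]
contact_force: [-0.1, 0.1, 0.3]
opening: 0.0916
grip_force: 0.0
```

>>> {"api": "arm_command", "payload": {
  "moves": [
    [[0, 0, 0.01], [0, 0, 0], 0.0918],
    [[0, 0, 0.019], [0, 0, 0], 0.0918],
    [[-0.012, 0, 0.0205], [0, 0, 0], 0.0918],
    [[-0.025, 0, 0.0205], [0, 0, 0], 0.0918],
    [[-0.03, 0, 0.0205], [0, 0, 0], 0.0918]
  ]
}}

```text
time: 2.15
tool_pos: [0.4553, 0.0982, 0.0267]
tool_rot: [3.141, 0.003, 2.859]
contact_force: [0.6, 0.5, -0.3]
opening: 0.0918
grip_force: 0.0
```

```bash
python3 -c "
from fit import *
goal(-.07,-.006,.024,np.pi)"
```

```text
t 2.15 fix [-0.1125 -0.0037  0.0267] rot [3.1407e+00 2.6000e-03 2.8587e+00] F fix [ 0.43  0.61 -0.31] op 0.09178500016896542 q [ 0.05  0.51  1.92 -0.    0.7  -1.24]
shift [-0.0425 -0.0023  0.0028] rotvec [ 0.0009  0.0026 -0.0006]
```

>>> {"api": "arm_command", "payload": {
  "moves": [
    [[-0.003, 0, 0.001], [0, 0, 0], 0.0918],
    [[-0.007, 0, 0.001], [0, 0, 0], 0.0918],
    [[-0.011, 0, 0.001], [0, 0, 0], 0.0918],
    [[-0.014, 0, 0.001], [0, 0, 0], 0.0918],
    [[-0.017, 0, 0.001], [0, 0, 0], 0.0918]
  ]
}}

```text
time: 2.65
tool_pos: [0.4693, 0.0937, 0.0252]
tool_rot: [3.142, -0.0, 2.859]
contact_force: [-2.0, 1.6, 1.0]
opening: 0.0918
grip_force: 1.0
```

```bash
python3 -c "
from fit import *
state()"
```

```text
t 2.65 fix [-0.0979 -0.0041  0.0252] rot [ 3.1416e+00 -3.0000e-04  2.8589e+00] F fix [-2.41  0.99  0.99] op 0.09175466053070547 q [ 0.04  0.53  1.89  0.    0.72 -1.25]
```

>>> {"api": "arm_command", "payload": {
  "moves": [
    [[-0.003, 0, 0.001], [0, 0, 0], 0.0918],
    [[-0.006, 0, 0.001], [0, 0, 0], 0.0918],
    [[-0.009, 0, 0.001], [0, 0, 0], 0.0918],
    [[-0.012, 0, 0.001], [0, 0, 0], 0.0918],
    [[-0.015, 0, 0.001], [0, 0, 0], 0.0918]
  ]
}}

```text
time: 3.15
tool_pos: [0.4833, 0.0894, 0.0241]
tool_rot: [-3.141, -0.001, 2.859]
contact_force: [-3.9, 1.0, 1.0]
opening: 0.092
grip_force: 1.9
```

```bash
python3 -c "
from fit import *
state()"
```

```text
t 3.15 fix [-0.0832 -0.0043  0.0241] rot [-3.1413e+00 -1.3000e-03  2.8586e+00] F fix [-4.   -0.15  1.01] op 0.0919820994645073 q [ 0.03  0.55  1.85  0.    0.74 -1.26]
```

Sliding at about 4 N. About 12 mm remain to the fence.

>>> {"api": "arm_command", "payload": {
  "moves": [
    [[-0.002, 0, 0], [0, 0, 0], 0.0918],
    [[-0.004, 0, 0], [0, 0, 0], 0.0918],
    [[-0.006, 0, 0], [0, 0, 0], 0.0918],
    [[-0.008, 0, 0], [0, 0, 0], 0.0918],
    [[-0.01, 0, 0], [0, 0, 0], 0.0918]
  ]
}}

```text
time: 3.65
tool_pos: [0.4925, 0.087, 0.0241]
tool_rot: [-3.142, -0.002, 2.859]
contact_force: [-8.6, 4.8, 4.5]
opening: 0.0916
grip_force: 4.7
```

>>> {"api": "arm_command", "payload": {
  "moves": [
    [[-0.001, 0, 0], [0, 0, 0], 0.0918],
    [[-0.002, 0, 0], [0, 0, 0], 0.0918],
    [[-0.003, 0, 0], [0, 0, 0], 0.0918],
    [[-0.003, 0, 0], [0, 0, 0], 0.0918],
    [[-0.003, 0, 0], [0, 0, 0], 0.0918]
  ]
}}

```text
time: 4.15
tool_pos: [0.4926, 0.0869, 0.024]
tool_rot: [-3.141, -0.008, 2.859]
contact_force: [-13.3, 6.5, 9.0]
opening: 0.0922
grip_force: 7.3
```

```bash
python3 -c "
from fit import *
state()
snap('top','top1.png',(245,125,375,235),5.4)"
```

```text
t 4.15 fix [-0.0736 -0.0041  0.024 ] rot [-3.1407 -0.0075  2.859 ] F fix [-14.58   2.57   8.96] op 0.09223377186386947 q [ 0.02  0.56  1.82  0.    0.76 -1.27]
```

View pics/top1.png

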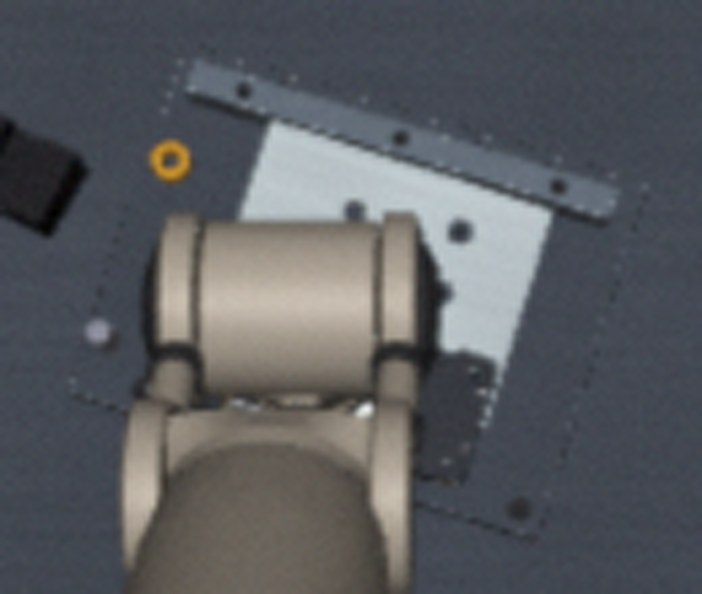

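The plate now lies flush along the fence, with its visible corner at (553,210) and hole_far at (355,211). Next I back off, lift and turn.

```bash
python3 -c "
from fit import *
m=robot.camera_model('top');c=lambda a:np.array(a)/5.4+[245,125]-0.4
for px,z in [([[553,210]],.028),([[270,120]],.0405),([[355,211]],.036),([[459,232]],.0315)]:
  W=ray(m,c(px),z);print(Ro.from_euler('z',-FX[2]).apply(W-[FX[0],FX[1],0]).round(4))"
```

```text
[[ 0.0781 -0.0998  0.028 ]]
[[0.0779 0.0809 0.0405]]
[[0.0402 0.0148 0.036 ]]
[[ 0.0473 -0.0492  0.0315]]
```

>>> {"api": "arm_command", "payload": {
  "moves": [
    [[0.003, 0, 0], [0, 0, 0], 0.0918],
    [[0.01, 0, 0], [0, 0, 0], 0.0918],
    [[0.02, 0, 0], [0, 0, 0], 0.0918],
    [[0.032, 0, -0.01], [0, 0, 0], 0.0918],
    [[0.04, 0, -0.03], [0, 0, 0], 0.07]
  ]
}}

```text
time: 4.7
tool_pos: [0.456, 0.0972, 0.0535]
tool_rot: [-3.141, -0.002, 2.859]
contact_force: [-0.2, -0.6, -0.4]
opening: 0.0877
grip_force: 0.0
```

>>> {"api": "arm_command", "payload": {
  "moves": [
    [[0, 0, -0.03], [0, 0, 0], 0.07],
    [[0, 0, -0.06], [0, 0, 0.1], 0.07],
    [[0, 0, -0.08], [0, 0, 0.24], 0.07],
    [[0, -0.02, -0.08], [0, 0, 0.38], 0.07],
    [[0, -0.04, -0.08], [0, 0, 0.52], 0.07]
  ]
}}

```text
time: 5.2
tool_pos: [0.447, 0.0585, 0.1352]
tool_rot: [3.139, 0.002, 2.334]
contact_force: [-0.3, -0.4, -0.5]
opening: 0.0699
grip_force: 0.0
```

```bash
python3 -c "
from fit import *
goal(.005,-.14,.12,np.pi/2)"
```

```text
t 5.2 fix [-0.1095 -0.0441  0.1352] rot [3.1393e+00 2.5000e-03 2.3344e+00] F fix [-0.12 -0.48 -0.49] op 0.06992601779617626 q [-0.04  0.31  1.86 -0.    0.97 -0.8 ]
shift [-0.1471 -0.0257  0.0155] rotvec [3.400e-03 1.000e-03 1.046e+00]
```

>>> {"api": "arm_command", "payload": {
  "moves": [
    [[-0.03, -0.005, 0.0], [0, 0, 0.14], 0.07],
    [[-0.06, -0.01, 0.0], [0, 0, 0.28], 0.07],
    [[-0.09, -0.015, 0.0], [0, 0, 0.42], 0.07],
    [[-0.12, -0.02, 0.0], [0, 0, 0.56], 0.07],
    [[-0.147, -0.026, 0.0], [0, 0, 0.7], 0.07]
  ]
}}

```text
time: 5.7
tool_pos: [0.5309, -0.0664, 0.1343]
tool_rot: [3.14, 0.001, 1.633]
contact_force: [0.2, -0.0, -0.8]
opening: 0.0702
grip_force: 0.0
```

>>> {"api": "arm_command", "payload": {
  "moves": [
    [[0, 0, 0.01], [0, 0, 0.12], 0.07],
    [[0, 0, 0.03], [0, 0, 0.24], 0.07],
    [[0, 0, 0.05], [0, 0, 0.346], 0.07],
    [[0, 0, 0.06], [0, 0, 0.346], 0.07],
    [[0, 0, 0.06], [0, 0, 0.346], 0.07]
  ]
}}

```text
time: 6.2
tool_pos: [0.5291, -0.0649, 0.0731]
tool_rot: [-3.139, 0.0, 1.296]
contact_force: [-0.5, 0.3, -0.4]
opening: 0.0696
grip_force: 0.0
```

```bash
python3 -c "
from fit import *
goal(.005,-.135,.0235,np.pi/2)
snap('top','top2.png',(245,125,375,235),5.4)"
```

```text
t 6.2 fix [ 0.0038 -0.1397  0.0731] rot [-3.1392  0.      1.2957] F fix [-0.55  0.17 -0.37] op 0.06959569511967317 q [-0.27  0.53  1.7   0.    0.92  0.01]
shift [0.0047 0.0014 0.0496] rotvec [-0.0024  0.      0.0073]
```

View pics/top2.png

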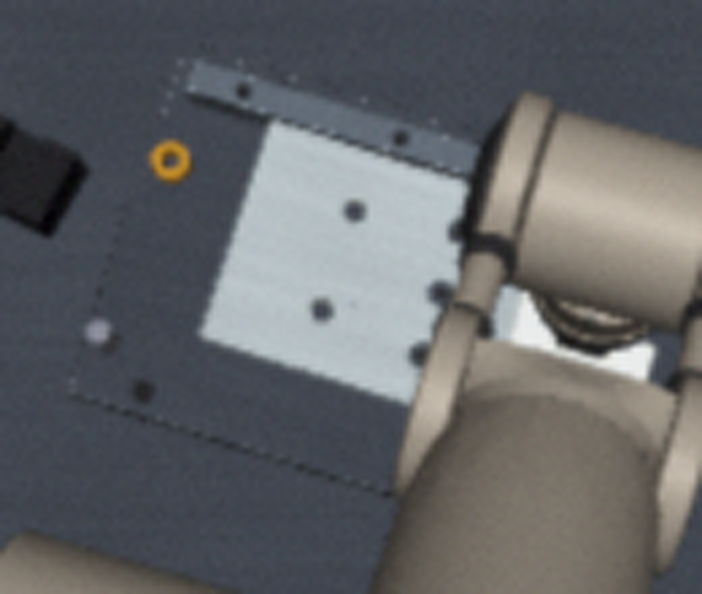

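The plate is still flush with the fence, and the hand is beyond its -y edge. Descending.

>>> {"api": "arm_command", "payload": {
  "moves": [
    [[0, 0.001, 0.015], [0, 0, 0.007], 0.07],
    [[0, 0.001, 0.032], [0, 0, 0.007], 0.07],
    [[0, 0.001, 0.045], [0, 0, 0.007], 0.07],
    [[0.003, 0.001, 0.05], [0, 0, 0.007], 0.07],
    [[0.009, 0.001, 0.05], [0, 0, 0.007], 0.07]
  ]
}}

```text
time: 6.75
tool_pos: [0.5334, -0.0567, 0.0241]
tool_rot: [-3.141, -0.0, 1.286]
contact_force: [-0.1, 0.4, 0.2]
opening: 0.0701
grip_force: 0.0
```

>>> {"api": "arm_command", "payload": {
  "moves": [
    [[0.005, 0, 0], [0, 0, 0], 0.07],
    [[0.009, 0, 0], [0, 0, 0], 0.07],
    [[0.013, 0, 0], [0, 0, 0], 0.07],
    [[0.016, 0, 0], [0, 0, 0], 0.07],
    [[0.019, 0, 0], [0, 0, 0], 0.07]
  ]
}}

```text
time: 7.25
tool_pos: [0.539, -0.0383, 0.0244]
tool_rot: [3.141, -0.0, 1.286]
contact_force: [0.4, -0.0, 0.6]
opening: 0.0699
grip_force: 0.0
```

```bash
python3 -c "
from fit import *
goal(.005,-.08,.0235,np.pi/2)"
```

```text
t 7.25 fix [ 0.0059 -0.1114  0.0244] rot [ 3.1412e+00 -1.0000e-04  1.2860e+00] F fix [0.35 0.08 0.6 ] op 0.06988155126370622 q [-0.21  0.61  1.72  0.    0.81  0.07]
shift [ 0.0314 -0.0009  0.0009] rotvec [ 0.0004 -0.0001 -0.0025]
```

>>> {"api": "arm_command", "payload": {
  "moves": [
    [[0.002, 0, 0.001], [0, 0, 0], 0.07],
    [[0.004, 0, 0.001], [0, 0, 0], 0.07],
    [[0.006, 0, 0.001], [0, 0, 0], 0.07],
    [[0.008, 0, 0.001], [0, 0, 0], 0.07],
    [[0.01, 0, 0.001], [0, 0, 0], 0.07]
  ]
}}

```text
time: 7.75
tool_pos: [0.5416, -0.0292, 0.0233]
tool_rot: [3.142, 0.0, 1.286]
contact_force: [-0.5, -3.9, 0.0]
opening: 0.0702
grip_force: 2.1
```

>>> {"api": "arm_command", "payload": {
  "moves": [
    [[0.002, 0, 0], [0, 0, 0], 0.07],
    [[0.004, 0, 0], [0, 0, 0], 0.07],
    [[0.006, 0, 0], [0, 0, 0], 0.07],
    [[0.008, 0, 0], [0, 0, 0], 0.07],
    [[0.01, 0, 0], [0, 0, 0], 0.07]
  ]
}}

```text
time: 8.25
tool_pos: [0.5445, -0.0192, 0.0232]
tool_rot: [3.142, -0.0, 1.286]
contact_force: [-2.3, -5.2, 1.9]
opening: 0.07
grip_force: 2.2
```

```bash
python3 -c "
from fit import *
goal(.005,-.08,.0235,np.pi/2)
snap('top','top3.png',(245,125,375,235),5.4)"
```

```text
t 8.25 fix [ 0.0058 -0.0916  0.0232] rot [ 3.1415e+00 -1.0000e-04  1.2858e+00] F fix [-0.73 -5.62  1.89] op 0.06995405959704279 q [-0.18  0.62  1.7   0.    0.82  0.11]
shift [ 0.0116 -0.0008 -0.0003] rotvec [ 0.0001 -0.0001 -0.0027]
```

View pics/top3.png

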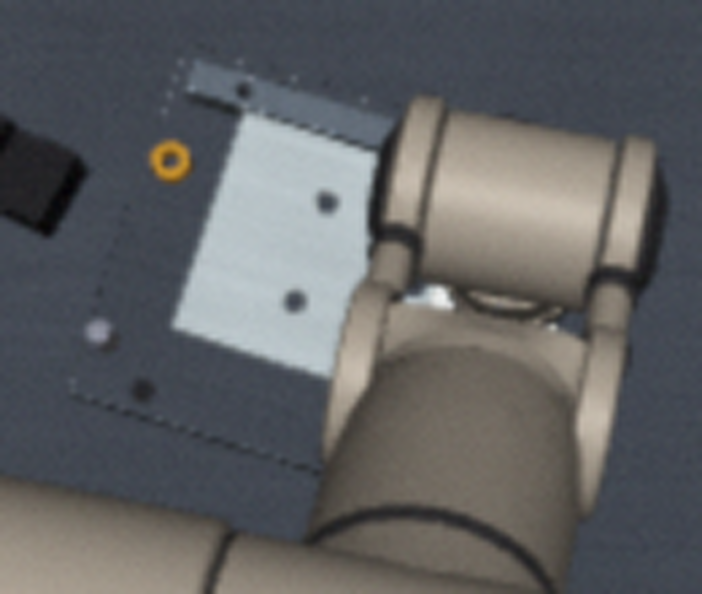

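The plate slides square along the fence: its far corner is at (243,110) and it has moved about 17 mm. Carrying on more slowly.

>>> {"api": "arm_command", "payload": {
  "moves": [
    [[0.0015, 0, 0], [0, 0, 0], 0.07],
    [[0.003, 0, 0], [0, 0, 0], 0.07],
    [[0.0045, 0, 0], [0, 0, 0], 0.07],
    [[0.006, 0, 0], [0, 0, 0], 0.07],
    [[0.0075, 0, 0], [0, 0, 0], 0.07]
  ]
}}

```text
time: 8.8
tool_pos: [0.5466, -0.012, 0.0232]
tool_rot: [3.142, -0.0, 1.286]
contact_force: [-1.5, -3.0, 2.5]
opening: 0.0696
grip_force: 2.0
```

>>> {"api": "arm_command", "payload": {
  "moves": [
    [[0.001, 0, 0], [0, 0, 0], 0.07],
    [[0.002, 0, 0], [0, 0, 0], 0.07],
    [[0.003, 0, 0], [0, 0, 0], 0.07],
    [[0.004, 0, 0], [0, 0, 0], 0.07],
    [[0.004, 0, 0], [0, 0, 0], 0.07]
  ]
}}

```text
time: 9.3
tool_pos: [0.5475, -0.0082, 0.0231]
tool_rot: [-3.141, -0.0, 1.286]
contact_force: [-0.9, -1.4, -0.3]
opening: 0.07
grip_force: 0.4
```

```bash
python3 -c "
from fit import *
state()"
```

```text
t 9.3 fix [ 0.0057 -0.0801  0.0231] rot [-3.1413e+00 -1.0000e-04  1.2860e+00] F fix [-0.52 -1.59 -0.32] op 0.06998051268626543 q [-0.15  0.62  1.7   0.    0.82  0.13]
```

>>> {"api": "arm_command", "payload": {
  "moves": [
    [[0.001, 0, 0], [0, 0, 0], 0.07],
    [[0.002, 0, 0], [0, 0, 0], 0.07],
    [[0.003, 0, 0], [0, 0, 0], 0.07],
    [[0.003, 0, 0], [0, 0, 0], 0.07],
    [[0.003, 0, 0], [0, 0, 0], 0.07]
  ]
}}

```text
time: 9.8
tool_pos: [0.5484, -0.0053, 0.0231]
tool_rot: [-3.141, -0.0, 1.286]
contact_force: [0.1, -1.6, -1.0]
opening: 0.07
grip_force: 0.9
```

```bash
python3 -c "
from fit import *
state()"
```

```text
t 9.8 fix [ 0.0057 -0.0771  0.0231] rot [-3.1414e+00 -2.0000e-04  1.2858e+00] F fix [ 0.54 -1.5  -0.99] op 0.07003583745709958 q [-0.15  0.63  1.69  0.    0.82  0.14]
```

>>> {"api": "arm_command", "payload": {
  "moves": [
    [[0.0005, 0, 0], [0, 0, 0], 0.07],
    [[0.001, 0, 0], [0, 0, 0], 0.07],
    [[0.0015, 0, 0], [0, 0, 0], 0.07],
    [[0.002, 0, 0], [0, 0, 0], 0.07],
    [[0.002, 0, 0], [0, 0, 0], 0.07]
  ]
}}

```text
time: 10.3
tool_pos: [0.5486, -0.0048, 0.0231]
tool_rot: [-3.141, 0.002, 1.286]
contact_force: [-3.8, -9.6, -0.6]
opening: 0.0699
grip_force: 4.6
```

```bash
python3 - <<'E'
from fit import *
state()
a,m=snap('top','t4.png',(245,125,375,235),4); b,m=snap('scene','s4.png',(260,190,400,295),4)
A=cv2.imread('pics/t4.png');B=cv2.imread('pics/s4.png');h=max(A.shape[0],B.shape[0])
B=cv2.resize(B,(A.shape[1],A.shape[0])); v=np.hstack([A,B]); cv2.imwrite('pics/c4.png',cv2.resize(v,(800,int(v.shape[0]*800/v.shape[1]))))
E
```

```text
t 10.3 fix [ 0.0057 -0.0766  0.0231] rot [-3.1410e+00  1.9000e-03  1.2862e+00] F fix [ -0.98 -10.27  -0.6 ] op 0.069883854067937 q [-0.15  0.63  1.69 -0.    0.83  0.14]
```

View pics/c4.png

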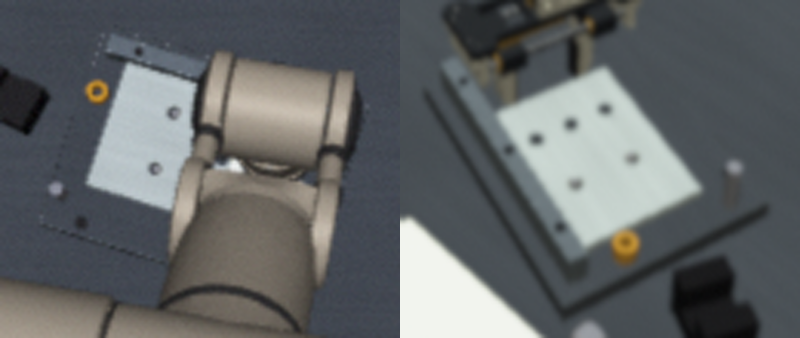

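The pins stopped the plate at 10 N, and both holes now look lighter because the pins fill them. I'll back off, lift and verify.

>>> {"api": "arm_command", "payload": {
  "moves": [
    [[-0.002, 0, 0], [0, 0, 0], 0.07],
    [[-0.006, 0, 0], [0, 0, 0], 0.07],
    [[-0.014, 0, 0], [0, 0, 0], 0.07],
    [[-0.025, 0, 0], [0, 0, 0], 0.07],
    [[-0.03, 0, -0.015], [0, 0, 0], 0.07]
  ]
}}

```text
time: 10.9
tool_pos: [0.539, -0.0332, 0.0369]
tool_rot: [-3.138, 0.0, 1.285]
contact_force: [0.6, 0.3, -0.6]
opening: 0.0698
grip_force: 0.0
```

>>> {"api": "arm_command", "payload": {
  "moves": [
    [[0, 0, -0.03], [0, 0, 0], 0.07],
    [[0, 0, -0.07], [0, 0, 0], 0.07],
    [[-0.02, 0, -0.11], [0, 0, 0], 0.07],
    [[-0.06, 0, -0.13], [0, 0, 0], 0.07],
    [[-0.1, 0, -0.14], [0, 0, 0], 0.07]
  ]
}}

```text
time: 11.4
tool_pos: [0.513, -0.1298, 0.1809]
tool_rot: [3.137, 0.0, 1.287]
contact_force: [0.6, 1.0, -0.2]
opening: 0.0701
grip_force: 0.0
```

>>> {"api": "arm_command", "payload": {
  "moves": [
    [[-0.03, -0.02, -0.01], [0, 0, 0], 0.07],
    [[-0.06, -0.05, -0.02], [0, 0, 0], 0.07],
    [[-0.09, -0.08, -0.02], [0, 0, 0], 0.07],
    [[-0.1, -0.1, -0.02], [0, 0, 0], 0.07],
    [[-0.1, -0.1, -0.02], [0, 0, 0], 0.07]
  ]
}}

```text
time: 11.9
tool_pos: [0.3859, -0.1969, 0.1984]
tool_rot: [-3.141, -0.0, 1.283]
contact_force: [-1.0, 0.2, 0.5]
opening: 0.0699
grip_force: 0.0
```

```bash
python3 - <<'E'
from fit import *
state()
snap('top','t5.png',(245,125,375,235),4); snap('scene','s5.png',(270,190,400,300),4)
A=cv2.imread('pics/t5.png');B=cv2.imread('pics/s5.png');B=cv2.resize(B,(A.shape[1],A.shape[0])); v=np.vstack([A,B]); v=np.hstack([A,B]);cv2.imwrite('pics/c5.png',cv2.resize(v,(800,int(v.shape[0]*800/v.shape[1]))))
E
```

```text
t 11.9 fix [-0.097  -0.3064  0.1984] rot [-3.141  -0.      1.2825] F fix [-0.99 -0.09  0.46] op 0.06985837379027482 q [-0.65  0.2   1.8  -0.    1.14 -0.36]
```

View pics/c5.png

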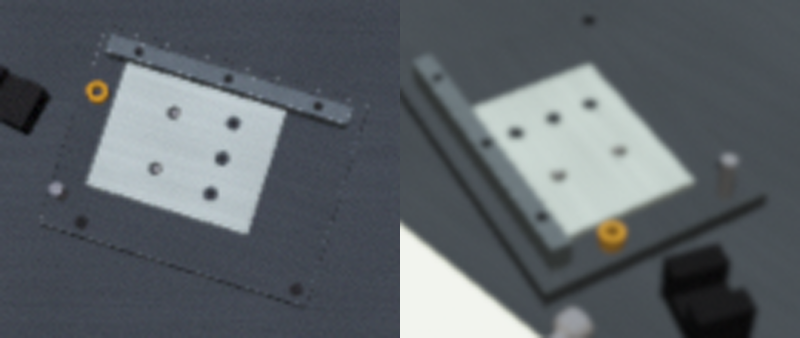

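Bright pin tops show in both holes (left panel, (174,113) and (155,168)). The plate is flush with the fence, the other objects on the fixture are where they were, and the arm is clear.

```bash
python3 -c "
from cell import robot
print(robot.hand_in())"
```

```text
the job is handed in; nothing more can be done
None
```

The job is handed in at about 12 s: the plate is squared against the fence and stopped by the pins, both pin tops show in its holes, and the arm is clear; I judged it flat from the push-force drop and the pictures, not from a measurement.

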